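# Lock the offcut in the notched board holder

## Robot

A 6-joint arm with a two-finger parallel gripper is mounted at the origin on a cart in front of the work surface, level with it; the furniture and walls round the work are solid. World frame = base frame: x ahead of the robot, y to its left, z up, the work surface at z = 0. Lengths are in m, angles in degrees, forces in N, time in s.
With the tool pointing down it reaches from about 0.3 to 0.75 m from the base axis. Payload 8.5 kg.
Tool frame: the origin (TCP) lies at the very end of the fingers, on their centre line; the grasp point (between the pads) lies 19 mm behind it; z points along the fingers, y is the line along which they close (so a half turn about z gives the same grasp; the last joint's range is limited). The gripper opens to 85 mm and grips with 20 to 120 N. Pads are 22 mm wide; open, the fingers measure 114 mm over their backs; the gripper's body (76 mm by 85 mm) begins 54 mm behind the grasp point. The pads swing forward as they close: fully open they stand 13 mm farther back than shut.
Start: joints at [63.982, 21.807, 74.336, -0, 83.858, -12.336], TCP at [0.13, 0.534, 0.231] pointing down, gripper open.
Joint ranges: [-178.18, 178.18], [-50.72, 133.34], [12.68, 142.11], [-81.47, 261.47], [9.98, 163.14], [-165.26, 165.26]. Speed limits (degrees/s): [136.94, 136.94, 180, 180, 180, 180].

## Interface

Orientations are given as a 3x3 rotation matrix whose columns are the frame's x, y, z axes.
In Python, from rig import env, optics, spotter gives the robot as it stands.
- The arm moves only by the shell command python3 -m crank 'ROWS' [FORCE]. ROWS is JSON, one flat list of numbers, 5 for each row, row after row: the finger opening in cm, from 0 to 8.54, then the shift along the tool's x, y, z in cm, then the turn about the tool's z in rad. A call has exactly 8 rows; each row shifts and turns the commanded pose from where the row before left it, along the tool's axes as they then stand; what a row does not reach is not made up. A row lasts 1/12 s, in which the tool goes at most 41.7 mm and 7.16 degrees, less where a joint would pass 70% of its speed; a pose out of reach is approached as far as the arm can. A call is refused whole if a number of a shift passes 4.17 or a number of a turn 0.125, either way. A call with a gripper value outside its range is refused whole. The fingers move at their own pace and stop on an object; FORCE is the grip in N (left out, the last holds). Time passes only in rows, so rows that do not move let the fingers close, or fill a call up. It gives the time, the measured TCP pose, the force, the opening and the grip force at its end, in the units of the state.
- env.observe(): the state, without advancing time (a new reading comes with each control period).
- optics.get_image(name): name is "side" or "top"; returns a dict with "color" (480x640x3 uint8, red, green, blue), "intrinsics" (3x3 intrinsics, pixels), "distortion" ([k1, k2, p1, p2, k3] as OpenCV has them; the pictures are not rectified), "pose" (4x4, takes a point from camera to world coordinates). Camera axes: x right, y up, looking along -z (the intrinsics and any distortion apply to the point x, -y, -z); pixel columns grow to the right and rows downward; lengths in m; the calibration is good to about 2 mm. A picture is of the moment at which its call begins. There is no depth.
- env.close_job(): hands the job in; it is judged then, once.
Trained networks look in a picture, given as the dict that the camera call returned (one of the last four; its "shot" number tells which), for a name from the list of things; names that differ only in an ending like _2 or _b are one class to them, and where a whole thing is asked for, a point or a joint stands for the part that bears it (a point fixed in the world has none). Each returns a list of dicts, best first, with "score" (0 to 1); they miss things now and then, are a little off and sometimes report something else, mostly with a low value. They report only what shows in the picture. A call takes as long as a camera call.
- spotter.look_for(picture, query): "at" ([column, row] as shares, 0 to 1, of the picture: columns of its width, rows of its height, amid what is visible of it).
The state is a dict: "time_s": time; "q": joint angles; "qvel": joint speeds; "joint_efforts": joint torques, N m; "position": TCP position; "tool_rot": TCP orientation; "ft_force": force on the tool from outside, world axes, zero at the start; "wrist_torque": the same for the moment, N m; "grip_width": finger opening in m; "gripper_force": force on a finger pad.
Only numpy, scipy, OpenCV 4.12 (cv2) and the standard library are available. Lean on these libraries where they do the work, as an engineer would, in place of code of your own. Each camera call takes 0.05 s, during which the arm holds its last target. There are 200 camera calls.

## Task

Clamp the pine offcut that lies loose in the board holder so that it can be sanded: keep the release bar up while you slide the jaw along, until the offcut has pushed the sprung jaw about half way into its travel, then let the bar down and feel for the nearest notch so that the pawl drops fully home and the holder stays locked by itself. Do not force the pawl against the strip or crush the offcut, keep the offcut flat on the bed, and leave the other things on the bench where they are.

Things in the scene. Friction and masses are not known exactly. Their poses are not given: they have to be found in the camera images.
- holder: Board holder, screwed to the bench: plywood base 112x430x10 mm, two aluminium rails side by side make a flat bed 82 mm wide, top 26 mm above the bench, with a 24 mm slot between them. Origin: centre of the underside. y along the rails, z up. The sprung jaw's fixed grey block is at the -y end (-0.18), the carriage with the sliding jaw and release bar on the +y half.
- sprung_jaw: Rubber-faced plate 64 mm wide, 14 mm high, on two guide rods with springs in front of the fixed end block. Origin: middle of its face, which looks to the holder's +y. At rest it is at y = -0.122 in the holder's frame; it can be pushed 34 mm towards -y (to -0.156): 3 N at first, 8 N fully in. Half way is 17 mm; locked anywhere from 2 to 32 mm in will do.
- sliding_jaw: Grey carriage 92x84x17 mm that slides on the rails, with a rubber-faced jaw 64 mm wide, 14 mm high at its front. Origin: middle of the jaw face, which looks to the holder's -y, 7.5 mm above the bed; at y = 0.057 to 0.097 in the holder's frame at the start. Slides to -y to close, stiffly (about 7 N), and stays where it is left, even against the sprung jaw.
- bar_grip (a point): Point of the carriage where the middle of the release bar's grip is when the bar is down: 53 mm to +y of the jaw face, 86 mm above the bench. The bar: two 8 mm posts 52 mm apart, rubber grip across the top, 46 mm long along x, 14 thick along y, 16 high; all else within 60 mm is below 56 mm. It rises 14 mm to a stop, against a spring (5 to 8 N) that drives it down. Its rise is not measured.
- pawl_way (a point): Point of the carriage where the tip of the pawl is when the bar is down, 69.5 mm below the grip. The pawl, a steel tooth 5 mm thick along y, rises with the bar. It starts hanging in the plain slot, short of the strip. It passes over the strip with the bar more than 8 mm up; resting on top between notches: 7.5 mm up; home in a notch: down within 1.5 mm. More than 25 N on it is forcing.
- strip_top (a point): A point in the slot of the holder at the height of the top of the notched steel strip (24 mm), about the strip's middle. The strip is 160 mm long, lies under the carriage's way and has square notches 6.5 mm long along y, 7.5 mm deep, one every 14 mm, wherever the jaw can stand with the offcut clamped. The strip's shift along the slot differs from holder to holder by up to 7 mm and is not measured.
- offcut: Pine offcut, 42x110x19 mm, lying flat and loose on the bed between the two jaws, its length roughly along the rails. Origin: centre of its underside; y along its length, z up. It must not be squeezed with more than 25 N.
- sanding_block: Cork sanding block with paper, 66x112x36 mm, beside the holder. Origin: centre of the underside. Leave it where it is (within 30 mm).
- marker: Marker lying on the bench, 132 mm long, 17 mm thick. Origin: under its middle. Leave it where it is (within 30 mm).
- tape_measure: Tape measure standing on the bench, 36x82x63 mm. Origin: under its middle. Leave it where it is (within 30 mm).
- wrench_13: Combination wrench lying on the bench, 188 mm long, 9 mm thick. Origin: under its middle. Leave it where it is (within 30 mm).

How it is judged:
By the outcome, as a careful person would: the job done as asked, in the order asked, and still so for the second after the job is handed in, with the robot touching nothing.
It also fails if it takes over 40 s, if anything falls off the work surface, if the arm or the gripper's body presses on something with over 40 N, if the wrist force passes 120 N, or if a joint passes its speed limit or range.

## Working session

There is one attempt and no reset: what is moved stays moved. The work goes in short steps, Python scripts to look and compute and a shell command to move; the robot and the scene stay as the last step left them, time stands still between calls to the robot, and variables do not carry over. Pictures are saved under pics/ and viewed, at most 10 in all, crops included, and the job is handed in when it is done.

```bash
ls; mkdir -p pics; cat > h.py <<'E'
import numpy as np, cv2
from rig import env, optics, spotter
def ray(p,uv):
    K=np.array(p["intrinsics"]);d=np.array(p["distortion"]);T=np.array(p["pose"])
    n=cv2.undistortPoints(np.array([[uv]],float),K,d)[0,0]
    return T[:3,3],T[:3,:3]@np.array([n[0],-n[1],-1])
def at_z(p,uv,z):
    o,r=ray(p,uv);return o+r*(z-o[2])/r[2]
def proj(p,X):
    T=np.array(p["pose"]);c=(np.atleast_2d(X)-T[:3,3])@T[:3,:3]
    c=c*[1,-1,-1]
    return cv2.projectPoints(c,np.zeros(3),np.zeros(3),np.array(p["intrinsics"]),np.array(p["distortion"]))[0][:,0]
def tri(a,ua,b,ub):
    A=0;B=0
    for p,u in((a,ua),(b,ub)):
        o,r=ray(p,u);r=r/np.linalg.norm(r);M=np.eye(3)-np.outer(r,r);A=A+M;B=B+M@o
    return np.linalg.solve(A,B)
def save(p,n):cv2.imwrite("pics/"+n,p["color"][:,:,::-1])
E
python3 - <<'E'
from h import *
s=env.observe();print(s)
P={n:optics.get_image(n) for n in("side","top")}
for n in P:save(P[n],n+"0.png");print(n,np.round(P[n]["pose"],3).tolist())
for q in["holder","sprung_jaw","sliding_jaw","bar_grip","pawl_way","strip_top","offcut","sanding_block","tape_measure"]:
    for n in P:
        print(q,n,[(round(d["score"],2),np.round(np.array(d["at"])*[640,480],1).tolist()) for d in spotter.look_for(P[n],q)[:2]])
E
```

```text
pics
{'time_s': 0.0, 'q': array([ 6.39824309e+01,  2.18410852e+01,  7.43835206e+01,  1.47855687e-03,
        8.38563987e+01, -1.23351240e+01]), 'qvel': array([-0.05106431,  0.05294126,  0.05295807, -0.00261445, -0.05649682,
        0.01945502]), 'joint_efforts': array([ 1.55818096e-03, -4.48477650e+01, -2.31274921e+01, -1.27936860e-04,
        4.84044082e-03,  1.10092245e-05]), 'position': array([0.12996324, 0.53414125, 0.23071813]), 'tool_rot': array([[-9.71620876e-01,  2.36542721e-01, -6.43213431e-04],
       [ 2.36543370e-01,  9.71620115e-01, -1.25926491e-03],
       [ 3.27089161e-04, -1.37567594e-03, -9.99999000e-01]]), 'ft_force': array([ 0.41647923, -0.01333647,  0.44870322]), 'wrist_torque': array([-0.04630681,  0.02576104,  0.01604637]), 'gripper_force': 0.0, 'grip_width': 0.08518238147381298}
side [[0.999, 0.021, -0.029, 0.483], [-0.036, 0.546, -0.837, -0.964], [-0.002, 0.837, 0.547, 0.619], [0.0, 0.0, 0.0, 1.0]]
top [[0.021, 0.997, -0.077, 0.421], [-1.0, 0.022, 0.005, -0.125], [0.006, 0.077, 0.997, 1.285], [0.0, 0.0, 0.0, 1.0]]
holder side [(0.62, [293.9, 352.7])]
holder top [(0.78, [363.4, 254.4])]
sprung_jaw side [(0.98, [287.4, 367.3])]
sprung_jaw top [(0.87, [437.1, 256.6])]
sliding_jaw side [(0.8, [299.2, 253.8])]
sliding_jaw top [(0.6, [307.9, 246.2])]
bar_grip side [(0.55, [297.4, 252.9])]
bar_grip top [(0.93, [308.8, 247.1])]
pawl_way side [(0.64, [299.2, 253.4])]
pawl_way top [(0.95, [306.4, 245.7])]
strip_top side [(0.67, [294.8, 353.0])]
strip_top top [(0.81, [364.6, 255.8]), (0.3, [192.4, 207.4])]
offcut side [(0.78, [293.6, 325.1])]
offcut top [(0.91, [392.5, 251.4])]
sanding_block side [(0.66, [212.8, 368.9])]
sanding_block top [(0.82, [427.5, 308.3])]
tape_measure side [(0.88, [332.8, 190.8])]
tape_measure top [(0.82, [191.3, 206.0])]
```

View pics/top0.png

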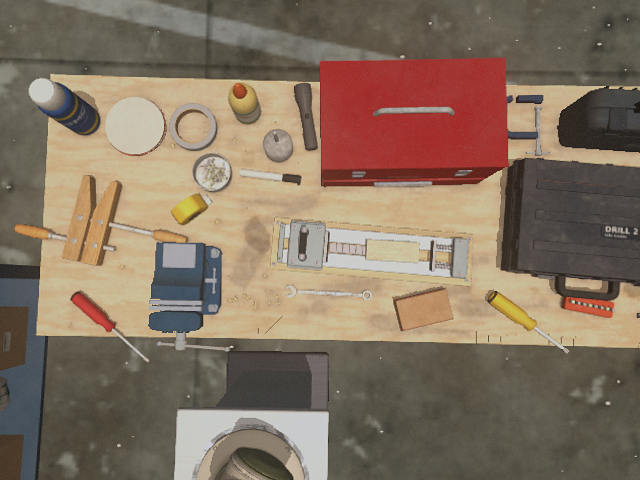

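View pics/side0.png

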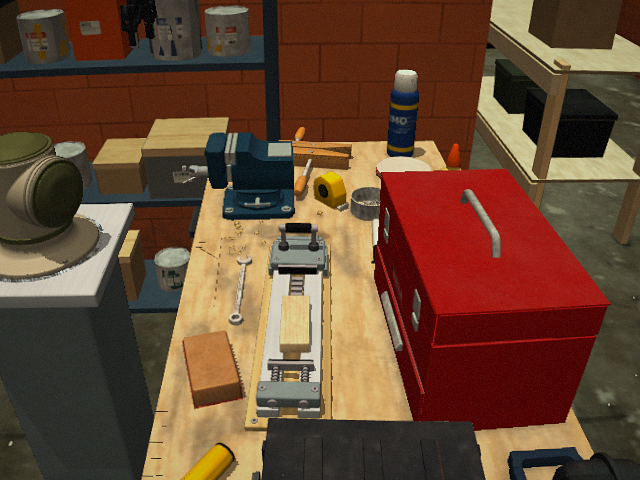

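```bash
python3 - <<'E'
from h import *
a=optics.get_image("top");b=optics.get_image("side")
A=cv2.resize(a["color"][205:295,262:482],None,fx=3.6,fy=3.6,interpolation=cv2.INTER_CUBIC)
B=cv2.resize(b["color"][215:435,240:340],None,fx=2.7,fy=2.7,interpolation=cv2.INTER_CUBIC)
cv2.imwrite("pics/topc.png",A[:,:,::-1]);cv2.imwrite("pics/sidec.png",B[:,:,::-1])
print(A.shape,B.shape)
E
```

```text
(324, 792, 3) (594, 270, 3)
```

View pics/topc.png

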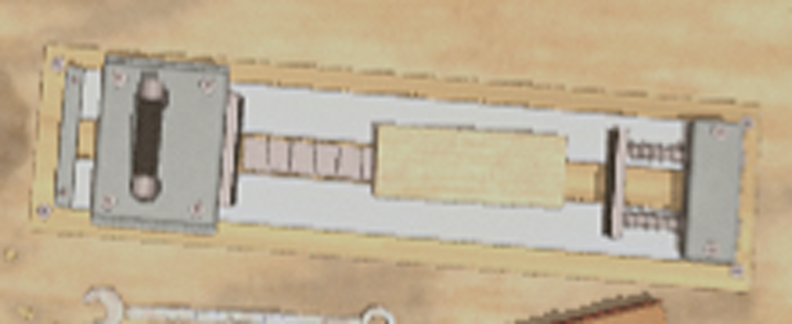

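View pics/sidec.png

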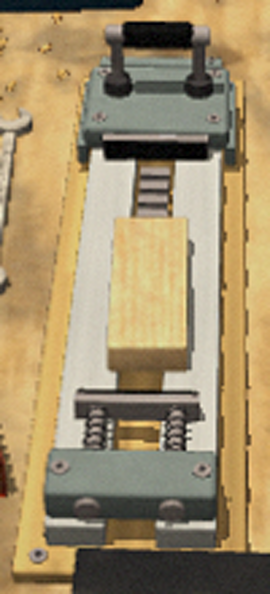

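```bash
cat >> h.py <<'E'
from scipy.optimize import least_squares
def W(v,X):
    c,s=np.cos(v[2]),np.sin(v[2]);X=np.atleast_2d(X)
    return np.c_[v[0]+c*X[:,0]-s*X[:,1],v[1]+s*X[:,0]+c*X[:,1],X[:,2]]
E
python3 - <<'E'
from h import *
a=optics.get_image("top");b=optics.get_image("side")
tc=lambda u:np.array(u)/3.6+[262-.36,205-.36]
sc=lambda u:np.array(u)/2.7+[240-.3,215-.3]
X=np.array([[.056,.215,.01],[.056,-.215,.01],[-.056,-.215,.01],[-.056,.215,.01]])
U=[tc(u) for u in([45,46],[757,104],[748,290],[32,230])]
Y=np.array([[-.056,-.215,.01]]);V=[sc([14,578])]
f=lambda v:np.r_[(proj(a,W(v,X))-U).ravel(),(proj(b,W(v,Y))-V).ravel()]
r=least_squares(f,[.4,-.2,-.1]);v=r.x;print(v,np.degrees(v[2]),np.round(r.fun,1))
c,s=np.cos(v[2]),np.sin(v[2]);R=np.array([[c,-s],[s,c]])
H=lambda p:np.round((p[:2]-v[:2])@R,4)*1000
for n,u,z in[("offTL",[374,124],.045),("offTR",[568,137],.045),("offBR",[564,207],.045),("offBL",[372,195],.045),("jawfaceT",[242,97],.04),("jawfaceB",[233,206],.04),("spr",[609,127],.04),("spr",[603,236],.04),("gripT",[151,100],.094),("gripB",[146,176],.094)]:
    print(n,H(at_z(a,tc(u),z)))
for u in([267,156],[290,158],[314,160],[338,161],[362,162]):print("notch",H(at_z(a,tc(u),.024)))
for n,u,z in[("jawtop front L",[104,153],.026),("grip ends",[124,30],.086),("g2",[194,32],.086),("sprT",[76,400],.04),("sprR",[198,400],.04),("offL",[108,350],.045),("offR",[188,362],.045),("offTL",[116,219],.045),("offTR",[187,219],.045)]:
    print("side",n,H(at_z(b,sc(u),z)))
for g in [.110,.120,.130,.140]:print(g,proj(a,W(v,[0,g,.094])),proj(b,W(v,[0,g,.086])))
np.save("v.npy",v)
# profile along slot centre on strip, side and top
ys=np.arange(-.0,.07,.001)
for p in(a,b):
    uv=proj(p,W(v,np.c_[0*ys,ys,0*ys+.024])).astype(np.float32)
    g=cv2.cvtColor(p["color"],cv2.COLOR_RGB2GRAY)
    print(cv2.remap(g,uv[:,:1],uv[:,1:],cv2.INTER_LINEAR).ravel().tolist())
E
```

```text
[ 0.48835052 -0.24602272 -0.05628469] -3.2248751628241643 [-0.  -0.2  1.8 -0.8  1.3 -0.3 -0.8  0.6 -0.5 -1.7]
offTL [21.5 18. ]
offTR [ 22.7 -94.7]
offBR [-18. -95.]
offBL [-19.7  16.2]
jawfaceT [31.6 95.5]
jawfaceB [-32.2  95.9]
spr [  30.8 -118.9]
spr [ -32.7 -119.4]
gripT [ 21.4 147. ]
gripB [-21.1 146.4]
notch [-0.7 77.9]
notch [-0.8 64.3]
notch [-0.9 50. ]
notch [-0.4 35.9]
notch [ 0.1 21.7]
side jawtop front L [-31.1 103.6]
side grip ends [-19.8 153.5]
side g2 [ 24.5 151.9]
side sprT [ -31.  -128.8]
side sprR [  30.5 -127.5]
side offL [-16.5 -97. ]
side offR [  25.1 -105.2]
side offTL [-18.2  12.8]
side offTR [22.5 13.5]
0.11 [[321.11150984 244.45035288]] [[296.31231566 239.72055916]]
0.12 [[316.14387456 244.06333339]] [[296.52300161 236.46035883]]
0.13 [[311.17616339 243.67638822]] [[296.73022198 233.25482555]]
0.14 [[306.20824602 243.28950724]] [[296.93405774 230.10265483]]
[194, 195, 195, 195, 196, 197, 197, 197, 196, 196, 195, 195, 177, 146, 126, 125, 132, 162, 188, 188, 188, 171, 154, 165, 179, 184, 184, 185, 187, 188, 187, 186, 187, 186, 175, 163, 146, 128, 152, 179, 185, 186, 186, 185, 185, 186, 187, 188, 180, 154, 138, 161, 183, 185, 186, 186, 186, 187, 187, 187, 186, 184, 180, 169, 146, 137, 163, 185, 186, 187]
[200, 198, 198, 199, 200, 201, 201, 202, 201, 200, 199, 198, 197, 196, 195, 196, 196, 197, 196, 196, 196, 197, 197, 196, 195, 196, 196, 197, 199, 200, 200, 201, 201, 201, 200, 201, 201, 201, 198, 195, 185, 170, 156, 156, 155, 157, 160, 163, 151, 136, 120, 100, 80, 71, 72, 74, 100, 128, 151, 157, 163, 163, 155, 147, 128, 107, 86, 71, 55, 61]
```

The top crop (scale 3.6) shows the release-bar grip at about (148,138). The offcut spans columns 372 to 568, and strip notches show dark lines at 267, 290, 314, 338 and 362. The side crop shows the same layout with the bar down and the way above it clear. I'll go up first, then across.

```bash
python3 -m crank '[8.5,0,0,-3.3,0, 8.5,0,0,-3.3,0, 8.5,0,0,-3.3,0, 8.5,-2.3,-2.4,0,0, 8.5,-2.3,-2.4,0,0, 8.5,-2.3,-2.4,0,0, 8.5,-2.3,-2.4,0,0, 8.5,-2.3,-2.4,0,0]' 40
python3 -m crank '[8.5,-2.3,-2.4,0,0, 8.5,-2.3,-2.4,0,0, 8.5,-2.3,-2.4,0,0, 8.5,-2.3,-2.4,0,0, 8.5,-2.3,-2.4,0,0, 8.5,-2.3,-2.4,0,0, 8.5,-2.3,-2.4,0,0, 8.5,-2.3,-2.4,0,0]'
python3 -m crank '[8.5,-2.3,-2.4,0,0, 8.5,-2.3,-2.4,0,0, 8.5,-2.3,-2.4,0,0, 8.5,-2.3,-2.4,0,0, 8.5,-2.3,-2.4,0,0, 8.5,-2.3,-2.4,0,0, 8.5,0,0,0,-0.091, 8.5,0,0,0,-0.091]'
python3 - <<'E'
from h import *
v=np.load("v.npy");s=env.observe();p=s["position"]
t=W(v,[0,.1468,.067])[0];print(p,t,s["tool_rot"].T@(t-p)*100,np.degrees(np.arctan2(-s["tool_rot"][0,1],s["tool_rot"][1,1])),s["ft_force"],s["time_s"])
E
```

```text
time_s: 1.87
position: [0.2137, 0.3892, 0.3304]
tool_rot: [[-0.972, 0.236, 0.0], [0.236, 0.972, 0.0], [-0.0, 0.0, -1.0]]
ft_force: [1.2, -0.3, -0.3]
grip_width: 0.0852
gripper_force: 0.0
time_s: 2.53
position: [0.3472, 0.159, 0.3305]
tool_rot: [[-0.972, 0.237, 0.001], [0.237, 0.972, 0.0], [-0.001, 0.0, -1.0]]
ft_force: [0.4, 1.0, -0.3]
grip_width: 0.0851
gripper_force: 0.0
time_s: 3.2
position: [0.4475, -0.0136, 0.3298]
tool_rot: [[-0.998, 0.055, -0.001], [0.055, 0.998, 0.0], [0.001, 0.0, -1.0]]
ft_force: [0.6, -1.4, -0.3]
grip_width: 0.0849
gripper_force: 0.0
[ 0.44745024 -0.01360176  0.32982062] [ 0.49660875 -0.09945519  0.067     ] [-5.41002952 -8.3055957  26.27487663] -3.1782012876610506 [ 0.61720763 -1.42796739 -0.25460382] 3.2
```

```bash
python3 -m crank '[8.5,-1.8,-2.77,0,0, 8.5,-1.8,-2.77,0,0, 8.5,-1.8,-2.77,0,0, 8.5,0,0,3.5,0, 8.5,0,0,3.5,0, 8.5,0,0,3.5,0, 8.5,0,0,3.5,0, 8.5,0,0,2,0]'
python3 - <<'E'
from h import *
v=np.load("v.npy");s=env.observe();p=s["position"]
t=W(v,[0,.1468,.067])[0];print(p,s["tool_rot"].T@(t-p)*100)
a=optics.get_image("top");b=optics.get_image("side")
B=cv2.resize(b["color"][150:350,200:400],None,fx=2.5,fy=2.5);A=cv2.resize(a["color"][180:300,240:400],None,fx=2.5,fy=2.5)
C=np.zeros((500,790,3),np.uint8);C[:,:500]=B
A=cv2.resize(a["color"][180:300,250:366],(290,300));C[:300,500:]=A
cv2.imwrite("pics/c1.png",C[:,:,::-1])
E
```

```text
time_s: 3.87
position: [0.4947, -0.0976, 0.167]
tool_rot: [[-0.998, 0.057, -0.004], [0.057, 0.998, 0.002], [0.004, 0.002, -1.0]]
ft_force: [1.0, -0.5, 0.0]
grip_width: 0.0849
gripper_force: 0.0
[ 0.49466005 -0.0975945   0.16698837] [-0.24628365 -0.19039132  9.99762164]
```

View pics/c1.png

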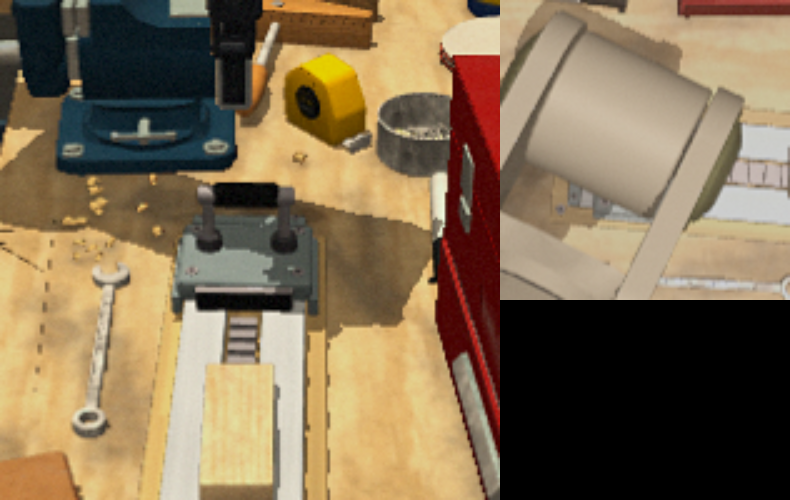

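The view shows the fingertips at (235,100) straight above the bar grip at (245,195), with nothing in between. Next I go down and grip.

```bash
python3 -m crank '[8.5,0,0,2.5,0, 8.5,0,0,2.5,0, 8.5,0,0,2,0, 8.5,0,0,1.5,0, 8.5,0,0,1,0, 8.5,0,0,0.3,0, 8.5,0,0,0,0, 8.5,0,0,0,0]'
python3 - <<'E'
from h import *
v=np.load("v.npy");s=env.observe();p=s["position"]
t=W(v,[0,.1468,.067])[0];print(p,s["tool_rot"].T@(t-p)*100)
E
```

```text
time_s: 4.63
position: [0.4969, -0.0984, 0.0737]
tool_rot: [[-0.998, 0.057, 0.002], [0.057, 0.998, -0.001], [-0.002, -0.001, -1.0]]
ft_force: [-0.6, 0.4, -0.6]
grip_width: 0.0852
gripper_force: 0.0
[ 0.49685067 -0.09843672  0.07365328] [ 0.01979373 -0.10248576  0.66537502]
```

```bash
python3 -m crank '[8.5,0,-0.1,0.4,0, 8.5,0,0,0.25,0, 3,0,0,0,0, 0.5,0,0,0,0, 0.5,0,0,0,0, 0.5,0,0,0,0, 0.5,0,0,0,0, 0.5,0,0,0,0]' 40
python3 -m crank '[0.5,0,0,0,0, 0.5,0,0,0,0, 0.5,0,0,0,0, 0.5,0,0,0,0, 0.5,0,0,0,0, 0.5,0,0,0,0, 0.5,0,0,0,0, 0.5,0,0,0,0]'
```

```text
time_s: 5.3
position: [0.496, -0.099, 0.0659]
tool_rot: [[-0.998, 0.057, 0.0], [0.057, 0.998, 0.0], [-0.0, 0.0, -1.0]]
ft_force: [-1.0, 1.1, 6.5]
grip_width: 0.0133
gripper_force: 41.4
time_s: 5.97
position: [0.496, -0.099, 0.066]
tool_rot: [[-0.998, 0.057, 0.0], [0.057, 0.998, -0.0], [-0.0, 0.0, -1.0]]
ft_force: [-1.5, 2.3, 5.4]
grip_width: 0.0131
gripper_force: 41.0
```

```bash
python3 -m crank '[0.5,0,0,-0.3,0, 0.5,0,0,-0.3,0, 0.5,0,0,-0.2,0, 0.5,0,0,-0.2,0, 0.5,0,0,-0.2,0, 0.5,0,0,0,0, 0.5,0,0,0,0, 0.5,0,0,0,0]'
```

```text
time_s: 6.63
position: [0.4959, -0.099, 0.0778]
tool_rot: [[-0.998, 0.057, -0.0], [0.057, 0.998, 0.0], [0.0, 0.0, -1.0]]
ft_force: [2.8, 1.5, -7.4]
grip_width: 0.0135
gripper_force: 39.3
```

```bash
python3 -m crank '[0.5,0,-0.5,0,0, 0.5,0,-1,0,0, 0.5,0,-1,0,0, 0.5,0,-1,0,0, 0.5,0,-1,0,0, 0.5,0,-1,0,0, 0.5,0,-1,0,0, 0.5,0,-0.7,0,0]'
python3 -m crank '[0.5,0,-0.5,0,0, 0.5,0,-0.5,0,0, 0.5,0,-0.5,0,0, 0.5,0,-0.5,0,0, 0.5,0,-0.5,0,0, 0.5,0,-0.5,0,0, 0.5,0,-0.3,0,0, 0.5,0,0,0,0]'
python3 - <<'E'
from h import *
v=np.load("v.npy");p=env.observe()["position"]
c,s=np.cos(v[2]),np.sin(v[2]);print((p[:2]-v[:2])@np.array([[c,-s],[s,c]])*1000)
a=optics.get_image("top");b=optics.get_image("side")
B=cv2.resize(b["color"][200:430,230:350],None,fx=2.5,fy=2.5,interpolation=cv2.INTER_CUBIC)
A=cv2.resize(a["color"][200:300,300:480],None,fx=2.7,fy=2.7,interpolation=cv2.INTER_CUBIC)
C=np.zeros((575,790,3),np.uint8);C[:,:300]=B;C[:270,300:300+486]=A
cv2.imwrite("pics/c2.png",C[:,:,::-1])
E
```

```text
time_s: 7.3
position: [0.4913, -0.1703, 0.0773]
tool_rot: [[-0.998, 0.057, -0.002], [0.057, 0.998, 0.003], [0.002, 0.003, -1.0]]
ft_force: [2.8, 7.5, -6.2]
grip_width: 0.0134
gripper_force: 39.5
time_s: 7.97
position: [0.4892, -0.203, 0.0772]
tool_rot: [[-0.998, 0.057, -0.002], [0.057, 0.998, 0.003], [0.002, 0.003, -1.0]]
ft_force: [1.1, 4.0, -7.3]
grip_width: 0.0134
gripper_force: 39.5
[-1.55955085 42.98240111]
```

View pics/c2.png

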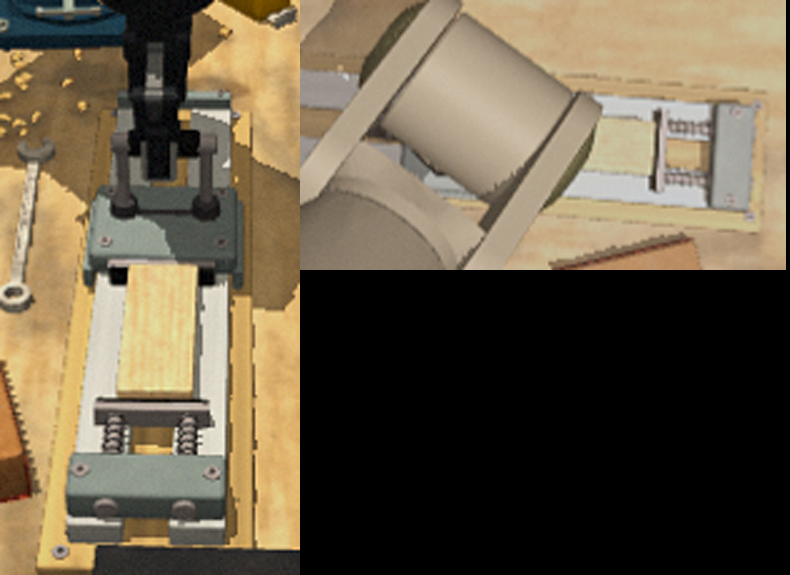

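The side and top views show the offcut flat between the jaws, its far end just meeting the sprung jaw (top crop column 653), bar held up. I'll push about 18 mm more.

```bash
python3 -m crank '[0.5,0,-0.3,0,0, 0.5,0,-0.3,0,0, 0.5,0,-0.3,0,0, 0.5,0,-0.3,0,0, 0.5,0,-0.3,0,0, 0.5,0,-0.3,0,0, 0.5,0,0,0,0, 0.5,0,0,0,0]'
python3 - <<'E'
from h import *
v=np.load("v.npy");p=env.observe()["position"]
c,s=np.cos(v[2]),np.sin(v[2]);print((p[:2]-v[:2])@np.array([[c,-s],[s,c]])*1000)
a=optics.get_image("top");b=optics.get_image("side")
for y in(-.122,-.139,-.156):print(y,proj(a,W(v,[0,y,.04])))
B=cv2.resize(b["color"][200:430,230:350],None,fx=2.5,fy=2.5,interpolation=cv2.INTER_CUBIC)
A=cv2.resize(a["color"][200:300,300:480],None,fx=2.7,fy=2.7,interpolation=cv2.INTER_CUBIC)
C=np.zeros((575,790,3),np.uint8);C[:,:300]=B;C[:270,300:300+486]=A
cv2.imwrite("pics/c3.png",C[:,:,::-1])
E
```

```text
time_s: 8.73
position: [0.4881, -0.2198, 0.0771]
tool_rot: [[-0.998, 0.057, -0.003], [0.057, 0.998, 0.004], [0.003, 0.004, -1.0]]
ft_force: [1.3, 10.2, -8.3]
grip_width: 0.0135
gripper_force: 39.6
[-1.70974623 26.13146932]
-0.122 [[431.35498394 254.66577238]]
-0.139 [[439.49344292 255.30342063]]
-0.156 [[447.64024293 255.94196797]]
```

View pics/c3.png

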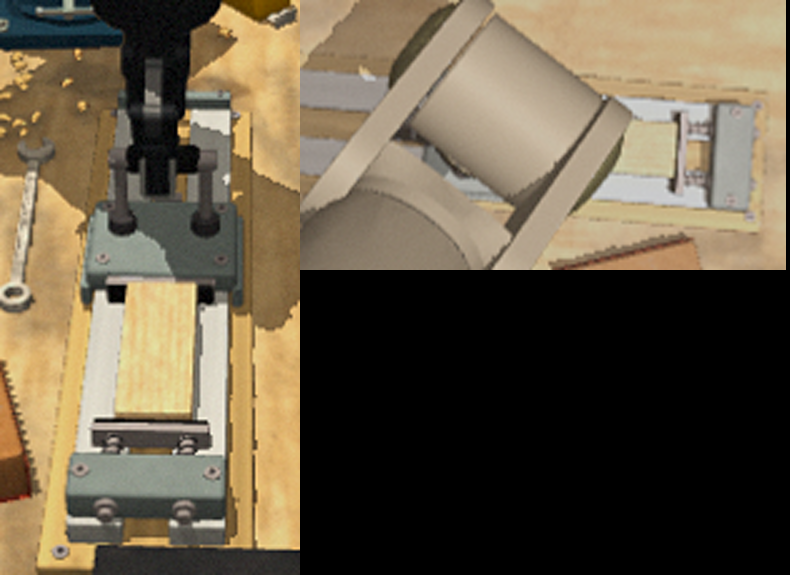

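The sprung jaw face has moved about 8 px (17 mm) in, which is half way, and the offcut lies flat. Now I lower gently and feel.

```bash
python3 -m crank '[0.5,0,0,0.1,0, 0.5,0,0,0.1,0, 0.5,0,0,0.05,0, 0.5,0,0,0.05,0, 0.5,0,0,0.05,0, 0.5,0,0,0,0, 0.5,0,0,0,0, 0.5,0,0,0,0]'
```

```text
time_s: 9.5
position: [0.4881, -0.2198, 0.0737]
tool_rot: [[-0.998, 0.056, -0.003], [0.056, 0.998, 0.004], [0.003, 0.004, -1.0]]
ft_force: [0.9, 10.2, -5.9]
grip_width: 0.0134
gripper_force: 39.7
```

```bash
python3 -m crank '[0.5,0,0,0.05,0, 0.5,0,0,0,0, 0.5,0,0,0.05,0, 0.5,0,0,0,0, 0.5,0,0,0.05,0, 0.5,0,0,0,0, 0.5,0,0,0,0, 0.5,0,0,0,0]'
```

```text
time_s: 10.17
position: [0.4881, -0.2198, 0.073]
tool_rot: [[-0.998, 0.056, -0.002], [0.056, 0.998, 0.004], [0.002, 0.003, -1.0]]
ft_force: [-1.2, 11.6, 1.8]
grip_width: 0.0131
gripper_force: 40.9
```

```bash
python3 -m crank '[0.5,0,-0.03,0,0, 0.5,0,-0.03,0,0, 0.5,0,-0.03,0,0, 0.5,0,-0.03,0,0, 0.5,0,0,0,0, 0.5,0,0,0,0, 0.5,0,0,0,0, 0.5,0,0,0,0]'
```

```text
time_s: 10.83
position: [0.4881, -0.2205, 0.0722]
tool_rot: [[-0.998, 0.056, -0.003], [0.056, 0.998, 0.005], [0.003, 0.005, -1.0]]
ft_force: [2.0, 12.9, -6.3]
grip_width: 0.0133
gripper_force: 39.8
```

The bar dropped and Fz is back to the spring load, so the pawl is in a notch. I'll lower it the rest of the way.

```bash
python3 -m crank '[0.5,0,0,0.07,0, 0.5,0,0,0.07,0, 0.5,0,0,0.07,0, 0.5,0,0,0,0, 0.5,0,0,0,0, 0.5,0,0,0,0, 0.5,0,0,0,0, 0.5,0,0,0,0]'
```

```text
time_s: 11.5
position: [0.488, -0.2205, 0.0701]
tool_rot: [[-0.998, 0.056, -0.003], [0.056, 0.998, 0.005], [0.003, 0.005, -1.0]]
ft_force: [1.3, 12.6, -6.0]
grip_width: 0.0136
gripper_force: 39.8
```

```bash
python3 -m crank '[0.5,0,0,0.07,0, 0.5,0,0,0.07,0, 0.5,0,0,0.07,0, 0.5,0,0,0.07,0, 0.5,0,0,0.04,0, 0.5,0,0,0,0, 0.5,0,0,0,0, 0.5,0,0,0,0]'
```

```text
time_s: 12.17
position: [0.4881, -0.2205, 0.0669]
tool_rot: [[-0.998, 0.056, -0.003], [0.056, 0.998, 0.005], [0.003, 0.005, -1.0]]
ft_force: [1.1, 13.8, -5.8]
grip_width: 0.0133
gripper_force: 39.9
```

```bash
python3 -m crank '[0.5,0,0,0.05,0, 0.5,0,0,0,0, 0.5,0,0,0.05,0, 0.5,0,0,0,0, 0.5,0,0,0,0, 0.5,0,0,0,0, 0.5,0,0,0,0, 0.5,0,0,0,0]'
```

```text
time_s: 12.83
position: [0.4881, -0.2205, 0.0661]
tool_rot: [[-0.998, 0.056, -0.003], [0.056, 0.998, 0.005], [0.003, 0.005, -1.0]]
ft_force: [1.3, 12.0, -4.2]
grip_width: 0.0134
gripper_force: 40.1
```

```bash
python3 -m crank '[2,0,0,0,0, 2.5,0,0,0,0, 4,0,0,0,0, 6,0,0,0,0, 8.5,0,0,0,0, 8.5,0,0,0,0, 8.5,0,0,0,0, 8.5,0,0,0,0]'
python3 -m crank '[8.5,0,0,-0.5,0, 8.5,0,0,-1.5,0, 8.5,0,0,-2.5,0, 8.5,0,0,-3.5,0, 8.5,0,0,-3.5,0, 8.5,0,0,-3.5,0, 8.5,0,0,-3.5,0, 8.5,0,0,-2,0]'
python3 -m crank '[8.5,0,3.3,0,0, 8.5,0,3.3,0,0, 8.5,0,3.3,0,0, 8.5,0,3.3,0,0, 8.5,0,3.3,0,0, 8.5,0,3.3,0,0, 8.5,0,3.3,0,0, 8.5,0,0,0,0]'
python3 - <<'E'
from h import *
v=np.load("v.npy")
a=optics.get_image("top");b=optics.get_image("side")
B=cv2.resize(b["color"][200:430,230:350],None,fx=2.5,fy=2.5,interpolation=cv2.INTER_CUBIC)
A=cv2.resize(a["color"][200:300,300:480],None,fx=2.7,fy=2.7,interpolation=cv2.INTER_CUBIC)
C=np.zeros((575,790,3),np.uint8);C[:,:300]=B;C[:270,300:300+486]=A
cv2.imwrite("pics/c4.png",C[:,:,::-1])
for r in(0,.0075):print(proj(b,W(v,[0,.0255,.086+r]))*1-[230,200])
E
```

```text
time_s: 13.5
position: [0.4889, -0.2232, 0.0666]
tool_rot: [[-0.998, 0.057, 0.0], [0.057, 0.998, -0.0], [-0.0, -0.0, -1.0]]
ft_force: [-1.0, -0.3, -0.1]
grip_width: 0.0847
gripper_force: 0.0
time_s: 14.17
position: [0.4893, -0.2233, 0.2761]
tool_rot: [[-0.998, 0.057, 0.004], [0.057, 0.998, -0.003], [-0.005, -0.003, -1.0]]
ft_force: [0.5, 0.2, 0.2]
grip_width: 0.0844
gripper_force: 0.0
time_s: 14.83
position: [0.5015, 0.0121, 0.2721]
tool_rot: [[-0.999, 0.052, 0.001], [0.052, 0.999, 0.001], [-0.0, 0.001, -1.0]]
ft_force: [0.6, 0.2, -0.0]
grip_width: 0.0852
gripper_force: 0.0
[[64.3813617  69.65041208]]
[[64.31662259 65.64416035]]
```

View pics/c4.png

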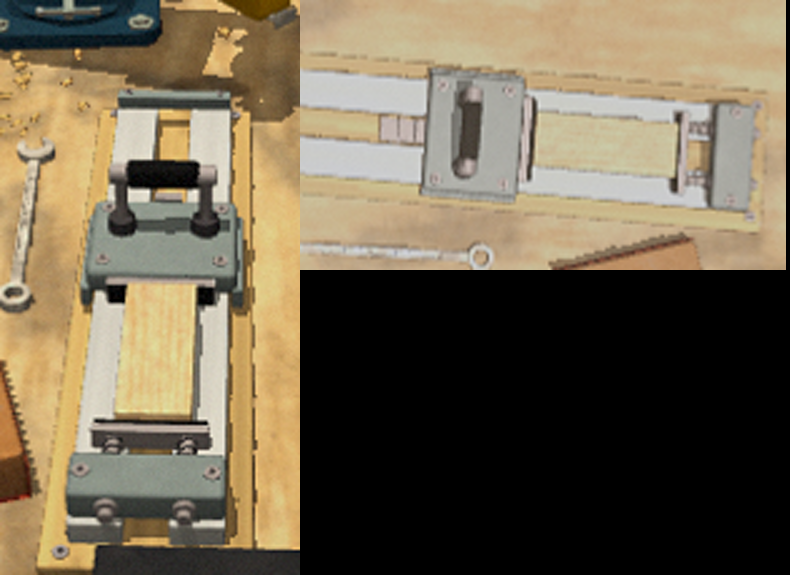

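The final view shows the bar fully down, its grip at row 174 of the crop against a predicted 174. The offcut lies flat between both jaws, with the sprung jaw about half way in. I'm handing the job in.

```bash
python3 -c "
from rig import env
print(env.close_job())"
```

```text
the job is handed in; nothing more can be done
None
```

The offcut is clamped flat with the sprung jaw about half way in (about 17 mm), the pawl is home in its notch with the bar fully down, and I handed the job in with the arm clear at about 15 s (no verdict was returned).

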